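Salvage a snap-fit battery cover

ROBOT

A 6-joint arm with a two-finger parallel gripper is mounted at the origin on the work surface. World frame = base frame: x ahead of the robot, y to its left, z up, the work surface at z = 0. Lengths are in m, angles in rad, forces in N, time in s.
With the tool pointing down it reaches from about 0.25 to 0.775 m from the base axis. Payload 4 kg.
Tool frame: the origin (TCP) lies between the finger pads, 19 mm behind the fingertips; this is the grasp point; z points along the fingers, y is the line along which they close (so a half turn about z gives the same grasp; the last joint's range is limited). The gripper opens to 94 mm and grips with 3 to 60 N. Pads are 16 mm wide; open, the fingers measure 119 mm over their backs; the gripper's body (75 mm by 177 mm) begins 78 mm behind the grasp point.
Start: joints at [1.066, 0.087, 1.371, -0, 1.684, -0.103], TCP at [0.215, 0.506, 0.224] pointing down, gripper open.
Joint ranges: [-3.1, 3.1], [-0.76, 2.03], [0.27, 2.55], [-1.08, 4.22], [0.17, 2.65], [-2.57, 2.57]. Speed limits (rad/s): [2.79, 2.79, 3.14, 3.14, 3.14, 3.14].

INTERFACE

Orientations are given as [roll, pitch, yaw] about the fixed x, y, z axes, in that order (R = Rz(yaw) Ry(pitch) Rx(roll)).
In Python, from plant import manip gives the robot as it stands.
- The arm moves only by the tool carry_out, never from a script. Its arguments are lists of equal length, an entry for each row: "translation": the shift along the tool's x, y, z in m, a list of three; "turn": the turn, a rotation vector about the tool's x, y, z in rad, a list of three; "jaw": the closure, from -1 (fully open) to 1 (shut). In form: {"translation": [[x, y, z], ...], "turn": [[rx, ry, rz], ...], "jaw": [jaw, ...]}. A call has exactly 10 rows; each row shifts and turns the commanded pose from where the row before left it, along the tool's axes as they then stand; what a row does not reach is not made up. A row lasts 1/8 s, in which the tool goes at most 62.5 mm and 10.7 degrees, less where a joint would pass 70% of its speed; a pose out of reach is approached as far as the arm can. A call is refused whole if a number of a shift passes 0.0625 or a number of a turn 0.188, either way. A call with a gripper value outside its range is refused whole. The fingers move at their own pace and stop on an object; the grip force is fixed at half the most. Time passes only in rows, so rows that do not move let the fingers close, or fill a call up. It gives the time, the measured TCP pose, the force, the opening and the grip force at its end, in the units of the state.
- manip.get_state(): the state, without advancing time (a new reading comes with each control period).
- manip.read_camera(name): name is "scene" or "top" or "wrist"; returns a dict with "pixels" (480x640x3 uint8, red, green, blue), "z_map" (480x640 float32, m along the optical axis (not along the pixel's ray), 0 where there is no reading), "fx", "fy", "cx", "cy" (pixels), "origin" and "attitude" of the camera in the world. Camera axes: x right, y down, z forward; pixel columns grow to the right and rows downward; lengths in m; the calibration is good to about 2 mm. A picture is of the moment at which its call begins.
- manip.sign_off(): hands the job in; it is judged then, once.
The state is a dict: "time": time; "qpos": joint angles; "joint_velocities": joint speeds; "effort": joint torques, N m; "tcp_pos": TCP position; "tcp_rot": TCP orientation; "ft_force": force on the tool from outside, world axes, zero at the start; "wrist_torque": the same for the moment, N m; "gripper_width": finger opening in m; "gripper_force": force on a finger pad.
Only numpy, scipy, OpenCV 4.12 (cv2) and the standard library are available. Lean on these libraries where they do the work, as an engineer would, in place of code of your own. Each camera call takes 0.05 s, during which the arm holds its last target. There are 200 camera calls.

TASK

Take the battery cover off the worn-out work lamp (the one without a carry handle) by squeezing its two side tabs together, and fit it in the open battery bay of the lamp that has the handle: press it down flush against the springy contact, then let go so both tabs spring back out and it is locked in. Be gentle: do not crush the tabs, do not tear the cover out or ram it, and leave the other things on the bench where they are.

Things in the scene. Friction and masses are not known exactly. Their poses are not given: they have to be found in the camera images.
- cover: Black plastic battery cover, about 110 g. Origin: centre of the underside of its flange; y runs across its two squeeze tabs, z up. Flange 84 (x) x 72 (y) x 4 mm; it lies on the lamp's rim, a hard stop, when flush. Cap 30 x 24 mm in the middle, top at z = 26 mm. Fits either way round. More than 35 N between cover and lamp breaks it. Locked, the hooks hold it about 1.5 mm above flush.
- cover_pinch (a point): Point 25 mm above the cover's origin, midway between the tabs: a good place for the TCP, fingers closing along the cover's y. Each tab is an upright blade 20 mm wide (x), z = 6 to 32 mm, outer face at y = +-26 mm free and +-21 mm fully in: 52 mm over the pair, 42 mm fully pressed. Fingertips may stand on the flange beside the tabs. Off-centre pads press one tab first: centre by the side force.
- cover_foot (a point): Centre of the foot of the cover's plug, 14 mm below its origin. Plug 60 (x) x 46 (y) mm, lowest 3 mm slightly narrower. Each tab carries a square hook reaching y = +-27.5 mm, upper face 7.5 mm below the flange; fully pressed it draws in to +-22.5 mm. The cover goes neither in nor out unless both tabs are pressed almost fully.
- old_lamp_bay (a point): Centre of the bay of the worn-out lamp, in its rim plane, 60 mm above the bench; x, y along the bay, z up. The cover starts locked in here, square to the lamp, with about 1 mm play.
- good_lamp_bay (a point): NOMINAL centre of the good lamp's bay, 60 mm above the bench; x, y along the bay. The real bay frame is screwed down on a rubber gasket up to 3 mm off centre in x and in y, square to the lamp, its rim 60 to 63 mm above the bench: not measured, find it by feel (the mouth is bevelled all round, and its side push points to the middle).
- good_contact (a joint): Sprung copper contact in the middle of the good bay: how far it is pressed, m. Free (0), its top is 8 mm below the real rim; it meets the plug's foot when the flange is 6 mm above the rim, with 3 N, 6 N when flush. The old lamp's pushes its cover up once freed. Both bay openings are 62.5 (x) x 48.5 (y) mm, play 1.25 mm, with a 3 mm 45-degree bevel, lip 6 mm thick; hooks catch under it.
- tab_a (a joint): How far the tab on the cover's +y side is pressed in, m: 0 free, 0.005 fully in. Spring: 4 N at first touch, 11 N fully in, plus up to 2 N of friction while the hooks are loaded. More than 30 N on a tab cracks it.
- tab_b (a joint): The same for the tab on the cover's -y side.
- screwdriver: Screwdriver 190 mm, lying between the lamps. Leave it.
- brush: Paint brush 200 mm, lying beyond the lamps. Leave it.
- level: Green spirit level 230 x 22 x 40 mm, lying beyond the lamps. Leave it.
- bit_box: Cardboard box 120 x 80 x 50 mm on the right. Leave it.
- glue: White glue bottle, 130 mm tall, 52 mm across, on the left. Leave it.
- screw_jar: Screw jar 75 mm tall, 64 mm across, on the right. Leave it.
- wrench: Wrench 180 mm lying between the robot and the lamps. Leave it.
- old_lamp: The worn-out lamp: a yellow box 130 (x) x 120 (y) x 60 mm with black ribs and corner bumpers, lying on its face, fixed to the bench. Origin: centre of its underside, z up. Two bare handle stubs at its +x end, no handle; it carries the cover at the start.
- good_lamp: The good lamp: as the other, also fixed, but with a black wire carry handle at its +x end (to x = 105 mm, 26 mm above the bench) and an open, empty bay.
Mind the look-alikes: they are no part of the job. What is shaped like the old_lamp but turquoise is not meant. Leave any blue or red look-alike of the cover alone.

How it is judged:
By the outcome, as a careful person would: the job done as asked, in the order asked, and still so for the second after the job is handed in, with the robot touching nothing.
It also fails if it takes over 72 s, if anything falls off the work surface, if the arm or the gripper's body presses on something with over 40 N, if the wrist force passes 120 N, or if a joint passes its speed limit or range.

## Working session

There is one attempt and no reset: what is moved stays moved. The work goes in short steps, Python scripts to look and compute and a tool call to move; the robot and the scene stay as the last step left them, time stands still between calls to the robot, and variables do not carry over. Pictures are saved under pics/ and viewed, at most 10 in all, crops included, and the job is handed in when it is done.

Besides the shell and the picture viewer there is one more tool, called after ">>>" in YAML: its name, and indented under it one key for each argument. carry_out: Moves the arm, as the interface text tells. Its arguments: {"type":"object","properties":{"translation":{"type":"array"},"turn":{"type":"array"},"jaw":{"type":"array"}},"required":["translation","turn","jaw"]}

```bash
mkdir -p pics
cat > h.py <<'E'
import numpy as np,cv2
from plant import manip
from scipy.spatial.transform import Rotation as R
def cam(n,save=None):
    c=manip.read_camera(n)
    if save: cv2.imwrite('pics/'+save,c['pixels'][:,:,::-1])
    return c
def rot(c):
    a=np.array(c['attitude'],float)
    return a if a.shape==(3,3) else (R.from_euler('xyz',a).as_matrix() if a.size==3 else R.from_quat(a).as_matrix())
def onplane(c,uv,z):
    uv=np.atleast_2d(uv).astype(float)
    d=np.c_[(uv[:,0]-c['cx'])/c['fx'],(uv[:,1]-c['cy'])/c['fy'],np.ones(len(uv))]@rot(c).T
    o=np.array(c['origin']); return o+d*((z-o[2])/d[:,2])[:,None]
def cloud(c):
    v,u=np.mgrid[:480,:640]; Z=c['z_map']
    p=np.stack([(u-c['cx'])/c['fx']*Z,(v-c['cy'])/c['fy']*Z,Z],-1)@rot(c).T+np.array(c['origin'])
    p[Z==0]=np.nan; return p
E
python3 - <<'E'
from h import *
s=manip.get_state(); print(s)
for n in('top','scene'):
    c=cam(n,n+'1.png'); print(n,c['origin'],c['attitude'],c['fx'],c['cx'],c['cy'])
E
```

```text
{'time': 0.0, 'qpos': array([ 1.06590605e+00,  8.79423124e-02,  1.37222462e+00, -2.64262837e-05,
        1.68360462e+00, -1.03108519e-01]), 'joint_velocities': array([-0.00078952,  0.00031268, -0.00066326,  0.00135774,  0.00198541,
       -0.00062267]), 'effort': array([-3.17904305e-04, -3.40186751e+01, -3.02425110e+01,  7.20162713e-02,
        3.30462470e-02, -1.71196853e-04]), 'tcp_pos': array([0.21485406, 0.5057509 , 0.22312611]), 'tcp_rot': array([-3.13942263e+00, -1.98138803e-04,  2.73980774e+00]), 'ft_force': array([-0.1896286 , -0.41593436,  0.02015794]), 'wrist_torque': array([ 0.05350333, -0.00323557, -0.00273548]), 'gripper_force': 0.0, 'gripper_width': 0.0941002769972151}
top [0.39335341 0.02463    1.23029575] [-3.02709032e+00  2.05431730e-03 -1.54123210e+00] 443.49378236036017 315.6464021025015 243.304068903056
scene [ 1.33570673 -0.44842567  1.69138566] [-2.60448602  0.01309322  1.0011757 ] 618.2211293831147 316.7445558106026 239.0390140074601
```

View pics/top1.png

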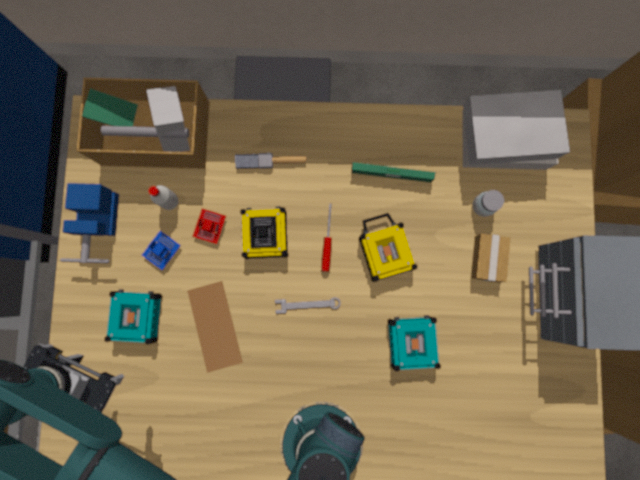

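View pics/scene1.png

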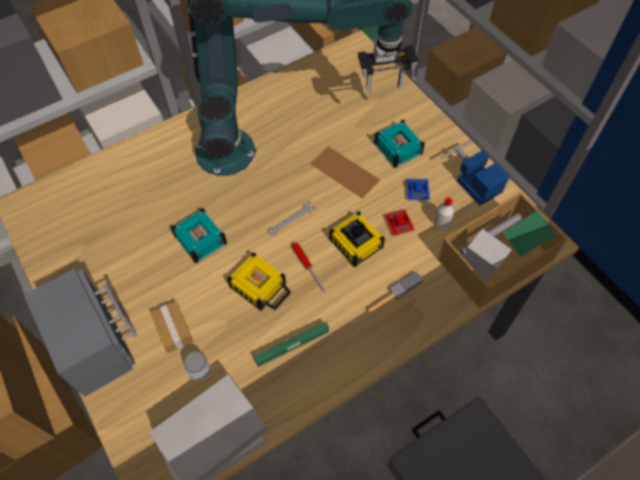

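The top view shows the old yellow lamp with the black cover at (264,233). The good lamp, with its handle and an open bay, is at (388,250). The turquoise, red and blue look-alikes are elsewhere. Next I'll measure the yellow lamps.

```bash
cat > m.py <<'E'
from h import *
import sys
def yellow(c):
    h=cv2.cvtColor(c['pixels'],cv2.COLOR_RGB2HSV)
    return cv2.inRange(h,(22,150,90),(34,255,255))
def lamps(c,z=0.06):
    m=cv2.morphologyEx(yellow(c),cv2.MORPH_CLOSE,np.ones((5,5)))
    out=[]
    P=cloud(c)
    for k in cv2.findContours(m,cv2.RETR_EXTERNAL,cv2.CHAIN_APPROX_NONE)[0]:
        if cv2.contourArea(k)<400: continue
        q=onplane(c,k[:,0,:],z)[:,:2].astype(np.float32)
        r=cv2.minAreaRect(q*1000); mm=np.zeros(m.shape,np.uint8); cv2.drawContours(mm,[k],-1,1,-1)
        out.append((r,np.nanpercentile(P[...,2][mm>0],[10,50,90])))
    return out
if __name__=='__main__':
  for n in('top','scene'):
    for o in lamps(cam(n)): print(n,o)
E
python3 m.py
```

```text
top (((511.295654296875, -160.27951049804688), (127.87975311279297, 117.6326675415039), 18.60983657836914), array([0.02867835, 0.05679414, 0.0629216 ]))
top (((554.0457763671875, 169.56472778320312), (128.8728485107422, 117.06919860839844), 2.781212568283081), array([0.05226992, 0.06177615, 0.070675  ]))
scene (((526.14990234375, -166.45860290527344), (143.36697387695312, 123.22879028320312), 17.89130401611328), array([0.02446262, 0.05284361, 0.0613067 ]))
scene (((567.6326904296875, 166.46328735351562), (144.46156311035156, 119.83319091796875), 4.200605392456055), array([0.04231303, 0.05856759, 0.07320167]))
```

```bash
cat > d.py <<'E'
from h import *
import sys
# d.py x y z yawdeg : offset in current tool axes
x,y,z,yaw=map(float,sys.argv[1:5])
s=manip.get_state(); r=R.from_euler('xyz',s['tcp_rot'])
t=r.inv().apply(np.array([x,y,z])-s['tcp_pos'])
w=(r.inv()*R.from_euler('xyz',[np.pi,0,np.radians(yaw)])).as_rotvec()
print('tool shift mm',np.round(t*1000,1),'rotvec',np.round(w,3),'F',np.round(s['ft_force'],1),'t',s['time'])
E
python3 d.py .554 .17 .25 182.8
```

```text
tool shift mm [-443.4 -176.6  -26.3] rotvec [-0.001 -0.    -0.451] F [ 0.5 -0.4 -0.2] t 0.2
```

>>> carry_out:
  translation:
    - [-0.055,-0.022,-0.003]
    - [-0.055,-0.022,-0.003]
    - [-0.055,-0.022,-0.003]
    - [-0.055,-0.022,-0.003]
    - [-0.055,-0.022,-0.003]
    - [-0.055,-0.022,-0.003]
    - [-0.055,-0.022,-0.003]
    - [-0.055,-0.022,-0.003]
    - [0,0,0]
    - [0,0,0]
  turn:
    - [0,0,0]
    - [0,0,0]
    - [0,0,0]
    - [0,0,0]
    - [0,0,0]
    - [0,0,0]
    - [0,0,0]
    - [0,0,-0.15]
    - [0,0,-0.15]
    - [0,0,-0.15]
  jaw: [-1,-1,-1,-1,-1,-1,-1,-1,-1,-1]

```text
time: 1.45
tcp_pos: [0.5518, 0.1711, 0.2476]
tcp_rot: [3.142, -0.001, -3.091]
ft_force: [0.2, 0.1, 0.3]
gripper_width: 0.0943
gripper_force: 0.0
```

```bash
python3 - <<'E'
from h import *
c=cam('wrist','w1.png'); print(c['origin'],c['attitude'],c['fx'],manip.get_state()['tcp_pos'])
E
python3 d.py .554 .17 .25 182.8
```

```text
[0.48224906 0.1672646  0.4081013 ] [ 2.89953356e+00 -1.25641400e-03  1.62240728e+00] 382.8269879308612 [0.55151315 0.17143227 0.24769811]
tool shift mm [-2.4 -1.6 -2.3] rotvec [-0.    -0.001  0.006] F [-0.2  0.1  0.2] t 1.5
```

View pics/w1.png

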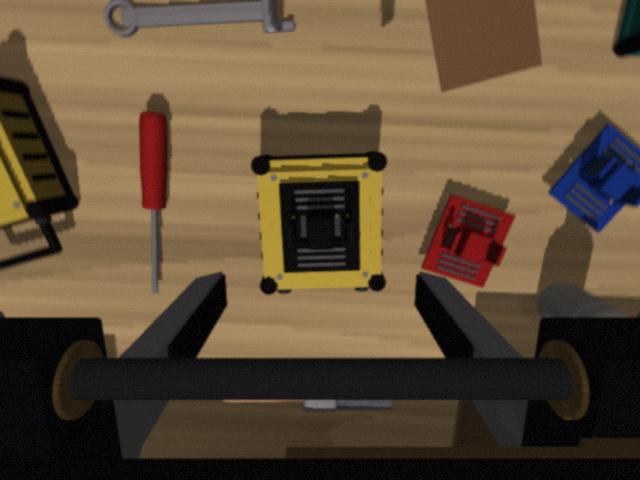

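The wrist view shows the covered lamp at (320,222). The cover's flange spans columns 280–358 and rows 180–272, with grey lines on it running parallel to the tabs' closing axis.

```bash
cat > w.py <<'E'
from m import *
c=cam('wrist')
m=yellow(c); m[290:]=0
hsv=cv2.cvtColor(c['pixels'],cv2.COLOR_RGB2HSV)
n,l,st,ce=cv2.connectedComponentsWithStats(cv2.morphologyEx(m,cv2.MORPH_CLOSE,np.ones((3,3))))
for i in range(1,n):
    if st[i,4]<1500: continue
    k,h=cv2.findContours((l==i).astype(np.uint8),cv2.RETR_CCOMP,cv2.CHAIN_APPROX_NONE)
    for kk,hh in zip(k,h[0]):
        if cv2.contourArea(kk)<500: continue
        z=.06 if hh[3]<0 else .0655
        q=onplane(c,kk[:,0,:],z)[:,:2].astype(np.float32)*1000
        print('outer' if hh[3]<0 else 'hole',st[i][:4],cv2.minAreaRect(q))
E
python3 w.py
```

```text
outer [257 158 125 132] ((553.8333129882812, 171.47882080078125), (123.1246337890625, 112.75186920166016), 4.42380952835083)
hole [257 158 125 132] ((553.7360229492188, 170.8600616455078), (86.5327377319336, 72.60658264160156), 4.458917617797852)
```

```bash
python3 d.py .5537 .171 .16 184
```

```text
tool shift mm [-2.4 -0.8 87.8] rotvec [-0.    -0.001 -0.023] F [ 0.3 -0.3 -0.2] t 1.55
```

>>> carry_out:
  translation:
    - [-0.0024,-0.0008,0.022]
    - [0,0,0.022]
    - [0,0,0.022]
    - [0,0,0.022]
    - [0,0,0]
    - [0,0,0]
    - [0,0,0]
    - [0,0,0]
    - [0,0,0]
    - [0,0,0]
  turn:
    - [0,0,-0.023]
    - [0,0,0]
    - [0,0,0]
    - [0,0,0]
    - [0,0,0]
    - [0,0,0]
    - [0,0,0]
    - [0,0,0]
    - [0,0,0]
    - [0,0,0]
  jaw: [-0.55,-0.55,-0.55,-0.55,-0.55,-0.55,-0.55,-0.55,-0.55,-0.55]

```text
time: 2.8
tcp_pos: [0.5537, 0.1715, 0.1605]
tcp_rot: [3.141, 0.0, -3.07]
ft_force: [0.0, 0.3, -0.4]
gripper_width: 0.0729
gripper_force: 0.0
```

```bash
sed -i "s#c=cam('wrist')#c=cam('wrist',sys.argv[1])#" w.py
cat >> w.py <<'E'
        b=cv2.boxPoints(cv2.minAreaRect(q))
        for j in range(4):
            p0,p1=b[j],b[(j+1)%4]; L=np.linalg.norm(p1-p0); e=(p1-p0)/L
            t=(q-p0)@e; d=(q-p0)@np.array([-e[1],e[0]])
            s_=q[(abs(d)<4)&(t>.2*L)&(t<.8*L)]
            f=cv2.fitLine(s_,cv2.DIST_HUBER,0,.01,.01).ravel() if len(s_)>5 else None
            if f is not None: print('  side ang',round(float(np.degrees(np.arctan2(f[1],f[0]))%90),2),'pt',np.round(s_.mean(0),1))
E
python3 w.py w2.png; python3 -c "
from h import *;print(manip.get_state()['gripper_width'])"
```

```text
outer [238 159 164 131] ((538.7828979492188, 170.3861083984375), (92.25055694580078, 112.11017608642578), 4.102052688598633)
  side ang 4.1 pt [492.8 167. ]
  side ang 4.07 pt [542.1 114.9]
  side ang 4.55 pt [534.2 225.4]
0.07304973801092007
```

View pics/w2.png

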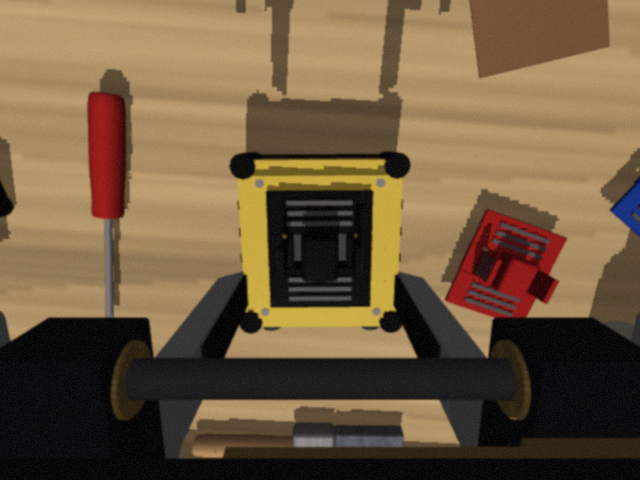

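The cover sits at (320,248), with the tabs left and right of the cap and aligned with the fingers. Next I'll refine its centre.

```bash
sed -i "s/m\[290:\]=0/m[int(sys.argv[2]):]=0/" w.py; python3 w.py w3.png 340; python3 d.py .5537 .171 .0865 184.2
```

```text
outer [238 159 164 169] ((553.3724975585938, 171.2810821533203), (122.23255920410156, 112.0958480834961), 4.551687717437744)
  side ang 4.1 pt [492.8 166.3]
  side ang 5.84 pt [557.1 116.6]
  side ang 5.11 pt [613.5 176. ]
  side ang 3.21 pt [548.3 226. ]
hole [238 159 164 169] ((554.1792602539062, 171.02548217773438), (84.49344635009766, 72.42184448242188), 4.097384452819824)
  side ang 4.1 pt [512. 168.]
  side ang 4.44 pt [556.4 135.3]
  side ang 4.07 pt [596.3 174. ]
  side ang 4.09 pt [551.3 206.7]
tool shift mm [-0.  -0.4 73.8] rotvec [ 0.    -0.    -0.002] F [0.1 0.3 0.1] t 2.9
```

>>> carry_out:
  translation:
    - [0,-0.0005,0.015]
    - [0,0,0.015]
    - [0,0,0.015]
    - [0,0,0.013]
    - [0,0,0.01]
    - [0,0,0.005]
    - [0,0,0]
    - [0,0,0]
    - [0,0,0]
    - [0,0,0]
  turn:
    - [0,0,0]
    - [0,0,0]
    - [0,0,0]
    - [0,0,0]
    - [0,0,0]
    - [0,0,0]
    - [0,0,0]
    - [0,0,0]
    - [0,0,0]
    - [0,0,0]
  jaw: [-0.4,-0.4,-0.4,-0.4,-0.4,-0.4,-0.3,-0.24,-0.19,-0.19]

```text
time: 4.15
tcp_pos: [0.554, 0.171, 0.0877]
tcp_rot: [3.141, 0.001, -3.07]
ft_force: [0.3, -0.4, -0.9]
gripper_width: 0.0558
gripper_force: 0.0
```

Now I'll close gradually to 51 mm and watch the side force.

>>> carry_out:
  translation:
    - [0,0,0]
    - [0,0,0]
    - [0,0,0]
    - [0,0,0]
    - [0,0,0]
    - [0,0,0]
    - [0,0,0]
    - [0,0,0]
    - [0,0,0]
    - [0,0,0]
  turn:
    - [0,0,0]
    - [0,0,0]
    - [0,0,0]
    - [0,0,0]
    - [0,0,0]
    - [0,0,0]
    - [0,0,0]
    - [0,0,0]
    - [0,0,0]
    - [0,0,0]
  jaw: [-0.16,-0.14,-0.12,-0.11,-0.1,-0.09,-0.08,-0.08,-0.08,-0.08]

```text
time: 5.4
tcp_pos: [0.5537, 0.171, 0.0873]
tcp_rot: [3.142, 0.0, -3.07]
ft_force: [0.7, 0.1, -0.0]
gripper_width: 0.0513
gripper_force: 6.1
```

>>> carry_out:
  translation:
    - [0,0,0]
    - [0,0,0]
    - [0,0,0]
    - [0,0,0]
    - [0,0,0]
    - [0,0,0]
    - [0,0,0]
    - [0,0,0]
    - [0,0,0]
    - [0,0,0]
  turn:
    - [0,0,0]
    - [0,0,0]
    - [0,0,0]
    - [0,0,0]
    - [0,0,0]
    - [0,0,0]
    - [0,0,0]
    - [0,0,0]
    - [0,0,0]
    - [0,0,0]
  jaw: [-0.07,-0.06,-0.05,-0.04,-0.03,-0.02,-0.01,0.0,0.0,0.0]

```text
time: 6.65
tcp_pos: [0.5537, 0.1709, 0.0873]
tcp_rot: [-3.142, 0.0, -3.07]
ft_force: [0.5, -0.6, -0.2]
gripper_width: 0.0472
gripper_force: 8.5
```

>>> carry_out:
  translation:
    - [0,0,0]
    - [0,0,0]
    - [0,0,0]
    - [0,0,0]
    - [0,0,0]
    - [0,0,0]
    - [0,0,0]
    - [0,0,0]
    - [0,0,0]
    - [0,0,0]
  turn:
    - [0,0,0]
    - [0,0,0]
    - [0,0,0]
    - [0,0,0]
    - [0,0,0]
    - [0,0,0]
    - [0,0,0]
    - [0,0,0]
    - [0,0,0]
    - [0,0,0]
  jaw: [0.01,0.02,0.03,0.04,0.05,0.06,0.07,0.075,0.08,0.085]

```text
time: 7.9
tcp_pos: [0.5537, 0.171, 0.0874]
tcp_rot: [3.141, 0.0, -3.07]
ft_force: [-1.8, -0.8, 3.6]
gripper_width: 0.0434
gripper_force: 10.2
```

>>> carry_out:
  translation:
    - [0,0,0]
    - [0,0,0]
    - [0,0,0]
    - [0,0,0]
    - [0,0,0]
    - [0,0,0]
    - [0,0,0]
    - [0,0,0]
    - [0,0,0]
    - [0,0,0]
  turn:
    - [0,0,0]
    - [0,0,0]
    - [0,0,0]
    - [0,0,0]
    - [0,0,0]
    - [0,0,0]
    - [0,0,0]
    - [0,0,0]
    - [0,0,0]
    - [0,0,0]
  jaw: [0.09,0.095,0.1,0.105,0.11,0.112,0.112,0.112,0.112,0.112]

```text
time: 9.15
tcp_pos: [0.5537, 0.1709, 0.0873]
tcp_rot: [-3.142, 0.0, -3.071]
ft_force: [-1.4, -2.0, 4.8]
gripper_width: 0.0419
gripper_force: 11.4
```

>>> carry_out:
  translation:
    - [0,0,-0.001]
    - [0,0,-0.001]
    - [0,0,-0.001]
    - [0,0,-0.001]
    - [0,0,-0.002]
    - [0,0,-0.002]
    - [0,0,-0.002]
    - [0,0,0]
    - [0,0,0]
    - [0,0,0]
  turn:
    - [0,0,0]
    - [0,0,0]
    - [0,0,0]
    - [0,0,0]
    - [0,0,0]
    - [0,0,0]
    - [0,0,0]
    - [0,0,0]
    - [0,0,0]
    - [0,0,0]
  jaw: [0.114,0.116,0.118,0.12,0.12,0.12,0.12,0.12,0.12,0.12]

```text
time: 10.4
tcp_pos: [0.5536, 0.171, 0.0972]
tcp_rot: [3.141, -0.0, -3.07]
ft_force: [0.8, 0.5, -1.5]
gripper_width: 0.0415
gripper_force: 15.3
```

>>> carry_out:
  translation:
    - [0,0,-0.005]
    - [0,0,-0.01]
    - [0,0,-0.015]
    - [0,0,-0.015]
    - [0,0,-0.015]
    - [0,0,-0.008]
    - [0,0,0]
    - [0,0,0]
    - [0,0,0]
    - [0,0,0]
  turn:
    - [0,0,0]
    - [0,0,0]
    - [0,0,0]
    - [0,0,0]
    - [0,0,0]
    - [0,0,0]
    - [0,0,0]
    - [0,0,0]
    - [0,0,0]
    - [0,0,0]
  jaw: [0.125,0.125,0.125,0.125,0.125,0.125,0.125,0.125,0.125,0.125]

```text
time: 11.65
tcp_pos: [0.5534, 0.1709, 0.1647]
tcp_rot: [-3.142, -0.001, -3.07]
ft_force: [0.5, -0.8, -0.7]
gripper_width: 0.0418
gripper_force: 20.1
```

```bash
python3 d.py .5113 -.160 .185 198.6
python3 - <<'E'
from h import *
from m import *
c=cam('wrist','w4.png'); 
for o in lamps(cam('top')): print(o)
E
```

```text
tool shift mm [  65.6 -327.1  -20.2] rotvec [ 0.    -0.001 -0.253] F [ 0.5 -0.8 -0.7] t 11.65
(((511.59912109375, -159.97265625), (128.3932647705078, 117.96038055419922), 18.314247131347656), array([0.02958742, 0.05691626, 0.06293483]))
```

View pics/w4.png

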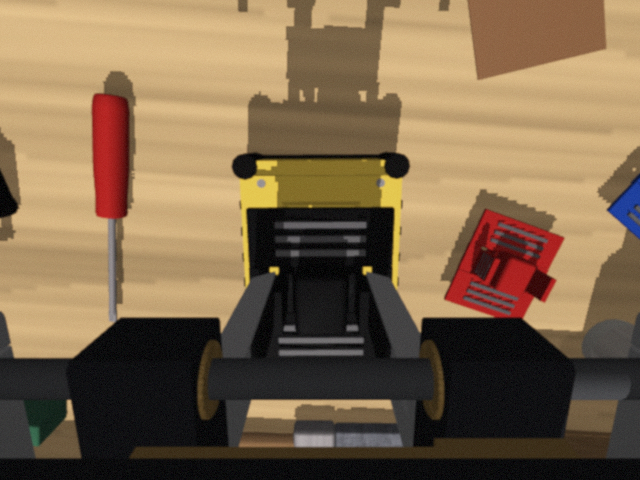

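The wrist view shows the cover held level between the fingers, with its flange at rows 208–355. Now I'll carry it over to the good lamp.

>>> carry_out:
  translation:
    - [0.004,-0.02,-0.005]
    - [0.008,-0.04,-0.005]
    - [0.008,-0.04,-0.005]
    - [0.008,-0.04,-0.005]
    - [0.008,-0.04,0]
    - [0.008,-0.04,0]
    - [0.008,-0.04,0]
    - [0.008,-0.04,0]
    - [0.0056,-0.027,0]
    - [0,0,0]
  turn:
    - [0,0,0]
    - [0,0,0]
    - [0,0,0]
    - [0,0,0]
    - [0,0,0]
    - [0,0,0]
    - [0,0,0]
    - [0,0,0]
    - [0,0,-0.125]
    - [0,0,-0.125]
  jaw: [0.122,0.122,0.122,0.122,0.122,0.122,0.122,0.122,0.122,0.122]

```text
time: 13.0
tcp_pos: [0.5104, -0.1631, 0.1857]
tcp_rot: [-3.14, -0.0, -2.821]
ft_force: [0.3, 0.6, -1.8]
gripper_width: 0.0417
gripper_force: 17.2
```

```bash
python3 w.py w5.png 400;python3 d.py .5113 -.160 .185 198.6
```

```text
outer [244 159 150  52] ((470.5951232910156, -178.08030700683594), (37.41698455810547, 112.02013397216797), 19.61319351196289)
  side ang 18.42 pt [ 453.8 -184.1]
  side ang 16.83 pt [ 490.5 -229.2]
  side ang 18.54 pt [ 486.6 -172.1]
  side ang 21.93 pt [ 454.4 -125.1]
tool shift mm [-1.4  1.9  0.7] rotvec [-0.001 -0.     0.   ] F [ 0.1 -0.5 -1.1] t 13.05
```

View pics/w5.png

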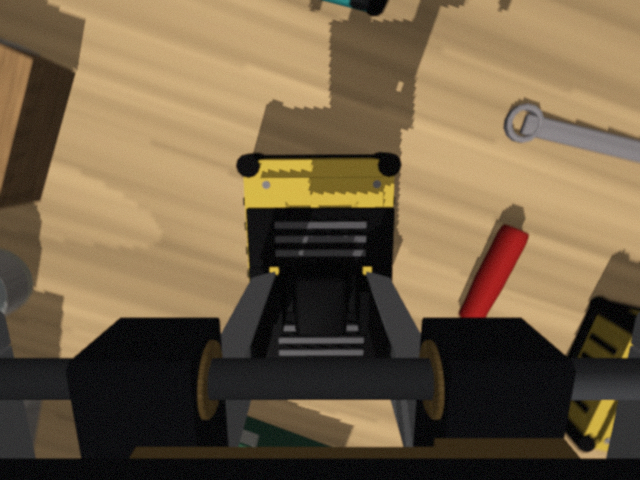

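The held cover hides the bay. The visible near edge, at row 159 and columns 244–394, agrees with the lamp position to about 1–2 mm. That is inside the bevel's capture range, so I'll go down and find the bay by feel.

>>> carry_out:
  translation:
    - [-0.0011,0,0.008]
    - [0,0,0.015]
    - [0,0,0.015]
    - [0,0,0.015]
    - [0,0,0.015]
    - [0,0,0.008]
    - [0,0,0.004]
    - [0,0,0]
    - [0,0,0]
    - [0,0,0]
  turn:
    - [0,0,0]
    - [0,0,0]
    - [0,0,0]
    - [0,0,0]
    - [0,0,0]
    - [0,0,0]
    - [0,0,0]
    - [0,0,0]
    - [0,0,0]
    - [0,0,0]
  jaw: [0.122,0.122,0.122,0.122,0.122,0.122,0.122,0.122,0.122,0.122]

```text
time: 14.3
tcp_pos: [0.5129, -0.1597, 0.1059]
tcp_rot: [-3.141, 0.001, -2.82]
ft_force: [-0.1, 0.3, -1.5]
gripper_width: 0.0415
gripper_force: 17.2
```

```bash
cat > f.py <<'E'
from h import *
F=[];T=[]
s=manip.get_state(); r=R.from_euler('xyz',s['tcp_rot'])
print('tool F',np.round(r.inv().apply(s['ft_force']),2),'tool M',np.round(r.inv().apply(s['wrist_torque']),3),np.round(s['tcp_pos'],4),round(s['gripper_width'],4),round(s['gripper_force'],1),s['time'])
E
python3 f.py
```

```text
tool F [-0.03  0.28  1.52] tool M [-0.078  0.034 -0.03 ] [ 0.5129 -0.1597  0.1059] 0.0415 17.2 14.3
```

>>> carry_out:
  translation:
    - [0.001,-0.001,0]
    - [0.001,-0.001,0]
    - [0,0,0.001]
    - [0,0,0.001]
    - [0,0,0.001]
    - [0,0,0.001]
    - [0,0,0]
    - [0,0,0]
    - [0,0,0]
    - [0,0,0]
  turn:
    - [0,0,0]
    - [0,0,0]
    - [0,0,0]
    - [0,0,0]
    - [0,0,0]
    - [0,0,0]
    - [0,0,0]
    - [0,0,0]
    - [0,0,0]
    - [0,0,0]
  jaw: [0.122,0.122,0.122,0.122,0.122,0.122,0.122,0.122,0.122,0.122]

```text
time: 15.55
tcp_pos: [0.5113, -0.162, 0.1013]
tcp_rot: [3.142, 0.0, -2.82]
ft_force: [0.4, -0.1, 0.2]
gripper_width: 0.0415
gripper_force: 17.2
```

```bash
python3 f.py; python3 w.py w6.png 400
```

```text
tool F [-0.33 -0.25 -0.2 ] tool M [-0.047  0.004  0.04 ] [ 0.5113 -0.162   0.1013] 0.0415 17.2 15.55
outer [212 161 210 171] ((498.7091979980469, -168.5665283203125), (96.06419372558594, 111.6004638671875), 18.432628631591797)
  side ang 18.12 pt [ 453.3 -183.6]
  side ang 18.43 pt [ 515.4 -220.8]
  side ang 18.43 pt [ 480.6 -116.2]
```

View pics/w6.png

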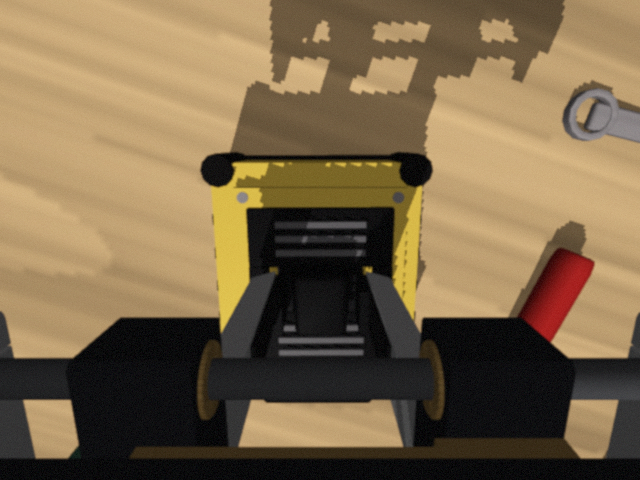

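The wrist view shows the lamp's sides centred about 1.5 mm to −y of the cover, with corners at (217,168) and (416,168). I'll correct for that and descend slowly.

>>> carry_out:
  translation:
    - [0,-0.0006,0]
    - [0.0002,-0.0006,0]
    - [0,0,0.0005]
    - [0,0,0.0005]
    - [0,0,0.0005]
    - [0,0,0.0005]
    - [0,0,0]
    - [0,0,0]
    - [0,0,0]
    - [0,0,0]
  turn:
    - [0,0,0]
    - [0,0,0]
    - [0,0,0]
    - [0,0,0]
    - [0,0,0]
    - [0,0,0]
    - [0,0,0]
    - [0,0,0]
    - [0,0,0]
    - [0,0,0]
  jaw: [0.122,0.122,0.122,0.122,0.122,0.122,0.122,0.122,0.122,0.122]

```text
time: 16.85
tcp_pos: [0.5115, -0.1633, 0.0993]
tcp_rot: [3.142, 0.0, -2.82]
ft_force: [0.7, -0.1, -1.6]
gripper_width: 0.0415
gripper_force: 17.2
```

```bash
python3 f.py
```

```text
tool F [-0.63 -0.34  1.62] tool M [-0.079 -0.02  -0.017] [ 0.5115 -0.1633  0.0993] 0.0415 17.2 16.85
```

>>> carry_out:
  translation:
    - [0,0,0.0005]
    - [0,0,0.0005]
    - [0,0,0.0005]
    - [0,0,0.0005]
    - [0,0,0]
    - [0,0,0]
    - [0,0,0]
    - [0,0,0]
    - [0,0,0]
    - [0,0,0]
  turn:
    - [0,0,0]
    - [0,0,0]
    - [0,0,0]
    - [0,0,0]
    - [0,0,0]
    - [0,0,0]
    - [0,0,0]
    - [0,0,0]
    - [0,0,0]
    - [0,0,0]
  jaw: [0.122,0.122,0.122,0.122,0.122,0.122,0.122,0.122,0.122,0.122]

```text
time: 18.1
tcp_pos: [0.512, -0.1633, 0.0977]
tcp_rot: [-3.141, 0.001, -2.82]
ft_force: [2.3, 0.8, 3.5]
gripper_width: 0.0415
gripper_force: 17.9
```

```bash
python3 f.py
```

```text
tool F [-2.41  0.05 -3.48] tool M [-0.134 -0.437  0.065] [ 0.512  -0.1633  0.0977] 0.0415 17.9 18.1
```

>>> carry_out:
  translation:
    - [-0.0005,0,0]
    - [-0.0005,0,0]
    - [-0.0005,0,0]
    - [0,0,0]
    - [0,0,0.0005]
    - [0,0,0.0005]
    - [0,0,0]
    - [0,0,0]
    - [0,0,0]
    - [0,0,0]
  turn:
    - [0,0,0]
    - [0,0,0]
    - [0,0,0]
    - [0,0,0]
    - [0,0,0]
    - [0,0,0]
    - [0,0,0]
    - [0,0,0]
    - [0,0,0]
    - [0,0,0]
  jaw: [0.122,0.122,0.122,0.122,0.122,0.122,0.122,0.122,0.122,0.122]

```text
time: 19.35
tcp_pos: [0.5126, -0.1626, 0.096]
tcp_rot: [3.141, -0.001, -2.82]
ft_force: [0.8, 0.8, -2.4]
gripper_width: 0.0417
gripper_force: 17.1
```

```bash
python3 f.py
```

```text
tool F [-1.03  0.51  2.44] tool M [-0.142 -0.336  0.053] [ 0.5126 -0.1626  0.096 ] 0.0417 17.1 19.35
```

>>> carry_out:
  translation:
    - [-0.0004,0,0]
    - [-0.0004,0,0]
    - [0,0,0.0005]
    - [0,0,0.0005]
    - [0,0,0.0005]
    - [0,0,0]
    - [0,0,0]
    - [0,0,0]
    - [0,0,0]
    - [0,0,0]
  turn:
    - [0,0,0]
    - [0,0,0]
    - [0,0,0]
    - [0,0,0]
    - [0,0,0]
    - [0,0,0]
    - [0,0,0]
    - [0,0,0]
    - [0,0,0]
    - [0,0,0]
  jaw: [0.122,0.122,0.122,0.122,0.122,0.122,0.122,0.122,0.122,0.122]

```text
time: 20.6
tcp_pos: [0.5137, -0.1625, 0.0948]
tcp_rot: [3.142, 0.0, -2.82]
ft_force: [-0.3, 0.4, -1.5]
gripper_width: 0.0419
gripper_force: 17.2
```

```bash
python3 f.py
```

```text
tool F [0.17 0.5  1.54] tool M [-0.018 -0.055  0.001] [ 0.5137 -0.1625  0.0948] 0.0419 17.2 20.6
```

>>> carry_out:
  translation:
    - [0,0,0.0005]
    - [0,0,0.0005]
    - [0,0,0.0005]
    - [0,0,0.0005]
    - [0,0,0]
    - [0,0,0]
    - [0,0,0]
    - [0,0,0]
    - [0,0,0]
    - [0,0,0]
  turn:
    - [0,0,0]
    - [0,0,0]
    - [0,0,0]
    - [0,0,0]
    - [0,0,0]
    - [0,0,0]
    - [0,0,0]
    - [0,0,0]
    - [0,0,0]
    - [0,0,0]
  jaw: [0.122,0.122,0.122,0.122,0.122,0.122,0.122,0.122,0.122,0.122]

```text
time: 21.85
tcp_pos: [0.5137, -0.1625, 0.0928]
tcp_rot: [3.141, 0.0, -2.82]
ft_force: [-0.5, 0.0, -1.2]
gripper_width: 0.0419
gripper_force: 17.2
```

```bash
python3 f.py
```

```text
tool F [0.43 0.15 1.17] tool M [-0.044 -0.037  0.055] [ 0.5137 -0.1625  0.0928] 0.0419 17.2 21.85
```

>>> carry_out:
  translation:
    - [0,0,0.0005]
    - [0,0,0.0005]
    - [0,0,0.0005]
    - [0,0,0.0005]
    - [0,0,0]
    - [0,0,0]
    - [0,0,0]
    - [0,0,0]
    - [0,0,0]
    - [0,0,0]
  turn:
    - [0,0,0]
    - [0,0,0]
    - [0,0,0]
    - [0,0,0]
    - [0,0,0]
    - [0,0,0]
    - [0,0,0]
    - [0,0,0]
    - [0,0,0]
    - [0,0,0]
  jaw: [0.122,0.122,0.122,0.122,0.122,0.122,0.122,0.122,0.122,0.122]

```text
time: 23.1
tcp_pos: [0.5138, -0.1626, 0.0908]
tcp_rot: [-3.142, 0.0, -2.82]
ft_force: [-0.9, 1.1, 2.8]
gripper_width: 0.0417
gripper_force: 17.7
```

```bash
python3 f.py
```

```text
tool F [ 0.52  1.38 -2.8 ] tool M [-0.141  0.044 -0.012] [ 0.5138 -0.1626  0.0908] 0.0417 17.7 23.1
```

>>> carry_out:
  translation:
    - [0,0.0004,0.0005]
    - [0,0,0.0005]
    - [0,0,0.0005]
    - [0,0,0.0005]
    - [0,0,0]
    - [0,0,0]
    - [0,0,0]
    - [0,0,0]
    - [0,0,0]
    - [0,0,0]
  turn:
    - [0,0,0]
    - [0,0,0]
    - [0,0,0]
    - [0,0,0]
    - [0,0,0]
    - [0,0,0]
    - [0,0,0]
    - [0,0,0]
    - [0,0,0]
    - [0,0,0]
  jaw: [0.122,0.122,0.122,0.122,0.122,0.122,0.122,0.122,0.122,0.122]

```text
time: 24.35
tcp_pos: [0.5137, -0.1623, 0.0889]
tcp_rot: [-3.141, 0.0, -2.82]
ft_force: [0.3, -2.8, 2.5]
gripper_width: 0.0419
gripper_force: 17.8
```

```bash
python3 f.py
```

```text
tool F [ 0.62 -2.75 -2.46] tool M [0.481 0.202 0.026] [ 0.5137 -0.1623  0.0889] 0.0419 17.8 24.35
```

>>> carry_out:
  translation:
    - [0,-0.0004,0]
    - [0,-0.0003,0.0005]
    - [0,0,0.0005]
    - [0,0,0.0005]
    - [0,0,0]
    - [0,0,0]
    - [0,0,0]
    - [0,0,0]
    - [0,0,0]
    - [0,0,0]
  turn:
    - [0,0,0]
    - [0,0,0]
    - [0,0,0]
    - [0,0,0]
    - [0,0,0]
    - [0,0,0]
    - [0,0,0]
    - [0,0,0]
    - [0,0,0]
    - [0,0,0]
  jaw: [0.122,0.122,0.122,0.122,0.122,0.122,0.122,0.122,0.122,0.122]

```text
time: 25.6
tcp_pos: [0.5137, -0.1624, 0.0872]
tcp_rot: [3.141, 0.0, -2.82]
ft_force: [0.5, 1.5, 4.7]
gripper_width: 0.0418
gripper_force: 17.9
```

```bash
python3 f.py
```

```text
tool F [-0.94  1.24 -4.72] tool M [-0.48  -0.089 -0.014] [ 0.5137 -0.1624  0.0872] 0.0418 17.9 25.6
```

>>> carry_out:
  translation:
    - [0,0.0003,0]
    - [0,0,0.0005]
    - [0,0,0.0005]
    - [0,0,0]
    - [0,0,0]
    - [0,0,0]
    - [0,0,0]
    - [0,0,0]
    - [0,0,0]
    - [0,0,0]
  turn:
    - [0,0,0]
    - [0,0,0]
    - [0,0,0]
    - [0,0,0]
    - [0,0,0]
    - [0,0,0]
    - [0,0,0]
    - [0,0,0]
    - [0,0,0]
    - [0,0,0]
  jaw: [0.122,0.122,0.122,0.122,0.122,0.122,0.122,0.122,0.122,0.122]

```text
time: 26.85
tcp_pos: [0.5137, -0.1624, 0.0865]
tcp_rot: [3.141, 0.0, -2.82]
ft_force: [-0.9, 2.3, 5.0]
gripper_width: 0.0415
gripper_force: 18.1
```

```bash
python3 f.py
```

```text
tool F [ 0.18  2.45 -5.03] tool M [-0.489 -0.03  -0.017] [ 0.5137 -0.1624  0.0865] 0.0415 18.1 26.85
```

>>> carry_out:
  translation:
    - [0,0.0003,0]
    - [0,0,0.0005]
    - [0,0,0.0005]
    - [0,0,0]
    - [0,0,0]
    - [0,0,0]
    - [0,0,0]
    - [0,0,0]
    - [0,0,0]
    - [0,0,0]
  turn:
    - [0,0,0]
    - [0,0,0]
    - [0,0,0]
    - [0,0,0]
    - [0,0,0]
    - [0,0,0]
    - [0,0,0]
    - [0,0,0]
    - [0,0,0]
    - [0,0,0]
  jaw: [0.122,0.122,0.122,0.122,0.122,0.122,0.122,0.122,0.122,0.122]

```text
time: 28.1
tcp_pos: [0.5137, -0.1624, 0.0864]
tcp_rot: [-3.141, 0.001, -2.82]
ft_force: [-2.6, 2.3, 8.5]
gripper_width: 0.0418
gripper_force: 18.5
```

```bash
python3 f.py
```

```text
tool F [ 1.72  2.97 -8.55] tool M [-0.548  0.187 -0.041] [ 0.5137 -0.1624  0.0864] 0.0418 18.5 28.1
```

>>> carry_out:
  translation:
    - [0,0,0.0005]
    - [0,0,0.0005]
    - [0,0,0.0005]
    - [0,0,0]
    - [0,0,0]
    - [0,0,0]
    - [0,0,0]
    - [0,0,0]
    - [0,0,0]
    - [0,0,0]
  turn:
    - [0,0,0]
    - [0,0,0]
    - [0,0,0]
    - [0,0,0]
    - [0,0,0]
    - [0,0,0]
    - [0,0,0]
    - [0,0,0]
    - [0,0,0]
    - [0,0,0]
  jaw: [0.122,0.122,0.122,0.122,0.122,0.122,0.122,0.122,0.122,0.122]

```text
time: 29.35
tcp_pos: [0.5138, -0.1624, 0.0863]
tcp_rot: [-3.141, 0.001, -2.82]
ft_force: [-4.0, 3.2, 14.1]
gripper_width: 0.0418
gripper_force: 19.3
```

```bash
python3 f.py
```

```text
tool F [  2.78   4.26 -14.1 ] tool M [-0.934  0.533  0.015] [ 0.5138 -0.1624  0.0863] 0.0418 19.3 29.35
```

It stops hard at z = 0.0863, which puts the rim at about 60.8 mm, so the cover is flush. I'll release slowly while keeping the downward bias.

>>> carry_out:
  translation:
    - [0,0,0]
    - [0,0,0]
    - [0,0,0]
    - [0,0,0]
    - [0,0,0]
    - [0,0,0]
    - [0,0,0]
    - [0,0,0]
    - [0,0,0]
    - [0,0,0]
  turn:
    - [0,0,0]
    - [0,0,0]
    - [0,0,0]
    - [0,0,0]
    - [0,0,0]
    - [0,0,0]
    - [0,0,0]
    - [0,0,0]
    - [0,0,0]
    - [0,0,0]
  jaw: [0.1,0.07,0.04,0.01,-0.02,-0.05,-0.08,-0.11,-0.14,-0.17]

```text
time: 30.6
tcp_pos: [0.5139, -0.1628, 0.0839]
tcp_rot: [-3.14, 0.0, -2.821]
ft_force: [0.8, -0.4, 5.0]
gripper_width: 0.0552
gripper_force: 2.3
```

```bash
python3 f.py
```

```text
tool F [-0.66 -0.6  -5.01] tool M [ 0.057 -0.037  0.048] [ 0.5139 -0.1628  0.0839] 0.0552 2.3 30.6
```

>>> carry_out:
  translation:
    - [0,0,0]
    - [0,0,0]
    - [0,0,-0.001]
    - [0,0,-0.001]
    - [0,0,-0.001]
    - [0,0,-0.002]
    - [0,0,-0.003]
    - [0,0,-0.004]
    - [0,0,-0.004]
    - [0,0,0]
  turn:
    - [0,0,0]
    - [0,0,0]
    - [0,0,0]
    - [0,0,0]
    - [0,0,0]
    - [0,0,0]
    - [0,0,0]
    - [0,0,0]
    - [0,0,0]
    - [0,0,0]
  jaw: [-0.2,-0.25,-0.27,-0.27,-0.27,-0.27,-0.27,-0.27,-0.27,-0.27]

```text
time: 31.85
tcp_pos: [0.5139, -0.1624, 0.1004]
tcp_rot: [-3.141, 0.001, -2.82]
ft_force: [0.2, -0.2, 0.2]
gripper_width: 0.0596
gripper_force: 0.0
```

>>> carry_out:
  translation:
    - [0,0,-0.005]
    - [0,0,-0.01]
    - [0,0,-0.015]
    - [0,0,-0.02]
    - [0,0,-0.02]
    - [0,0,-0.015]
    - [0,0,0]
    - [0,0,0]
    - [0,0,0]
    - [0,0,0]
  turn:
    - [0,0,0]
    - [0,0,0]
    - [0,0,0]
    - [0,0,0]
    - [0,0,0]
    - [0,0,0]
    - [0,0,0]
    - [0,0,0]
    - [0,0,0]
    - [0,0,0]
  jaw: [-0.4,-0.5,-0.5,-0.5,-0.5,-0.5,-0.5,-0.5,-0.5,-0.5]

```text
time: 33.1
tcp_pos: [0.5133, -0.1621, 0.1839]
tcp_rot: [3.141, -0.001, -2.82]
ft_force: [0.3, -0.2, -0.2]
gripper_width: 0.0706
gripper_force: 0.0
```

```bash
python3 f.py; python3 w.py w7.png 340
python3 - <<'E'
from h import *
c=cv2.imread('pics/w7.png')
cv2.imwrite('pics/w7c.png',cv2.resize(c[150:340,220:420],None,fx=3,fy=3,interpolation=cv2.INTER_CUBIC))
E
```

```text
tool F [-0.26 -0.31  0.15] tool M [-0.012  0.01   0.041] [ 0.5133 -0.1621  0.1839] 0.0706 0.0 33.1
outer [243 155 152 157] ((511.5472106933594, -164.06106567382812), (122.1402359008789, 112.29859924316406), 18.431636810302734)
  side ang 18.43 pt [ 453.6 -183.4]
  side ang 19.06 pt [ 528.3 -216.8]
  side ang 18.38 pt [ 568.6 -144.8]
  side ang 18.43 pt [ 493.2 -111.4]
hole [243 155 152 157] ((513.927001953125, -161.7360076904297), (85.93892669677734, 73.56121063232422), 18.421676635742188)
  side ang 18.42 pt [ 473.7 -175.2]
  side ang 18.7 pt [ 525.2 -196.2]
  side ang 19.85 pt [ 554.2 -148.4]
  side ang 18.74 pt [ 502.3 -127.5]
```

View pics/w7c.png

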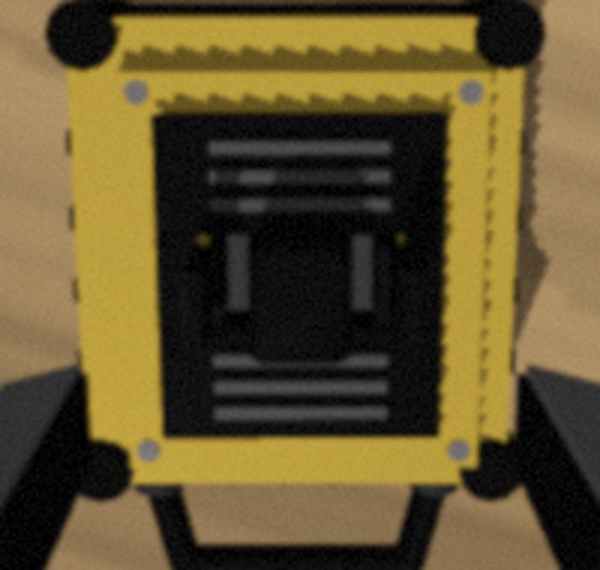

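The cover sits square in the good lamp's bay, with both tabs at rest either side of the cap. I'll check its height and levelness by depth.

Run:
```python
from h import *
c=cam('wrist'); P=cloud(c).reshape(-1,3); P=P[np.isfinite(P[:,2])]
a=np.radians(18.42); d=P[:,:2]-[.5139,-.1621]
x=d@[np.cos(a),np.sin(a)]; y=d@[-np.sin(a),np.cos(a)]
def f(n,k): print(n,k.sum(),np.round(np.median(P[k,2])*1000,2) if k.any() else '')
for sx in(-1,1): f('flange x%d'%sx,(abs(x*sx-.036)<.004)&(abs(y)<.03))
for sy in(-1,1): f('flange y%d'%sy,(abs(y*sy-.0325)<.002)&(abs(x)<.03)); f('tab y%d'%sy,(abs(y*sy-.024)<.0015)&(abs(x)<.007))
f('cap',(abs(x)<.01)&(abs(y)<.008)); f('lamp rim-',(abs(x+.050)<.004)&(abs(y)<.03))
```

```text
flange x-1 955 66.54
flange x1 757 66.65
flange y-1 1864 279.9
tab y-1 83 94.26
flange y1 2118 280.43
tab y1 93 94.28
cap 633 88.26
lamp rim- 896 60.11
```

The flange is level at 66.6 mm and both tab tops are at 94.3 mm. That is the locked height, about 1.5 mm above flush, so I'm handing in.

```bash
python3 -c "
from plant import manip; print(manip.sign_off())"
```

```text
the job is handed in; nothing more can be done
None
```

The cover is off the old lamp and locked level in the good lamp's bay at the expected height, both tabs sprung back out, and the job was handed in at about 33 s.

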